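# Stage a column of lunch packs and hold the warmer drawer open at its load line

## Robot

A 6-joint arm with a two-finger parallel gripper is mounted at the origin on the work surface. World frame = base frame: x ahead of the robot, y to its left, z up, the work surface at z = 0. Lengths are in m, angles in degrees, forces in N, time in s.
With the tool pointing down it reaches from about 0.4 to 0.825 m from the base axis. Payload 7 kg.
Tool frame: the origin (TCP) lies at the very end of the fingers, on their centre line; the grasp point (between the pads) lies 19 mm behind it; x points along the fingers, z is the direction in which the jaws open and shut, and the axes are right-handed (so a half turn about x gives the same grasp; the last joint's range is limited). The gripper opens to 88 mm and grips with 3 to 60 N. Pads are 19 mm wide; open, the fingers measure 130 mm over their backs; the gripper's body (78 mm by 193 mm) begins 47 mm behind the grasp point.
Start: joints at [-59.009, 20.546, 0.682, 0, -70.136, -16.507], TCP at [0.169, -0.654, 0.201] pointing down, gripper open.
Joint ranges: [-176.03, 176.03], [-82.01, 121.73], [-58.28, 71.71], [-173.87, 95.51], [-174.79, -0.11], [-173.66, 173.66]. Speed limits (degrees/s): [136.94, 136.94, 172.46, 180, 180, 180].

## Interface

Orientations are given as [roll, pitch, yaw] about the fixed x, y, z axes, in that order (R = Rz(yaw) Ry(pitch) Rx(roll)).
In Python, from plant import sensors, cams, workorder gives the robot as it stands. The module is installed in compiled form; this text tells all that it offers.
- The arm moves only by the shell command python3 -m handwheel 'ROWS' [OPENING] [FORCE]. ROWS is JSON, one flat list of numbers, 4 for each row, row after row: the shift along the tool's x, y, z in cm, then the turn about the tool's x in degrees. A call has exactly 10 rows; each row is the pose to reach, as a shift and turn from the pose commanded when the call began, along the tool's axes at that moment; what a row does not reach only later rows make up. A row lasts 1/8 s, in which the tool goes at most 62.5 mm and 10.7 degrees, less where a joint would pass 70% of its speed; a pose out of reach is approached as far as the arm can. A call with a gripper value outside its range is refused whole. OPENING is the finger opening in cm, from 0 to 8.76, set as the call begins (- or left out, the last holds). The fingers move at their own pace and stop on an object; FORCE is the grip in N (left out, the last holds). Time passes only in rows, so rows that repeat a pose let the fingers close, or fill a call up. It gives the time, the measured TCP pose, the force and the opening at its end, in the units of the state.
- sensors.get_state(): the state, without advancing time (a new reading comes with each control period).
- cams.capture(name): name is "side" or "top"; returns a dict with "image" (384x512x3 uint8, red, green, blue), "fov_y" (degrees; the focal length in pixels is half the picture's height over the tangent of half this angle, whatever the lens; pixels are square), "cx", "cy" (the principal point, pixels), "D" ([k1, k2, p1, p2, k3] as OpenCV has them; the pictures are not rectified), "xyz" and "rotation" of the camera in the world. Camera axes: x right, y down, z forward; pixel columns grow to the right and rows downward; lengths in m; the calibration is good to about 2 mm. A picture is of the moment at which its call begins. There is no depth.
- workorder.close_job(): hands the job in, once; it reports no verdict.
The state is a dict: "time_s": time; "joints": joint angles; "qd": joint speeds; "joint_torque": joint torques, N m; "tcp_pos": TCP position; "eef_rot": TCP orientation; "contact_force": force on the tool from outside, world axes, zero at the start; "moment": the same for the moment, N m; "gripper_width": finger opening in m.
Only numpy, scipy, OpenCV 4.12 (cv2) and the standard library are available. Lean on these libraries where they do the work, as an engineer would, in place of code of your own. Each camera call takes 0.05 s, during which the arm holds its last target.

## Task

Get the warmer ready for loading: set the two single lunch packs squarely one on the other on top of the pack that stands to the left of the warmer, keeping every pack level, setting it down gently and leaving the bottom pack where it is. Then pull the warmer's self-closing drawer out by its handle until the yellow load line on its rims comes level with the cabinet's front edge, and finish while still holding it there, so that a colleague can load the column. Leave the tape dispenser, the dessert cup and the sanitiser bottle alone.

Things in the scene. Friction and masses are not known exactly. Their poses are not given: they have to be found in the camera images.
- pack_base: closed slim lunch pack, black tray with clear lid over rice and yellow egg shreds, outside 150 (its x) x 62 (its y) x 42 high, vertical sides, about 0.25 kg, stackable flat top; origin at the centre of its underside, z up. This one is the bottom of the column; it stands on the counter to the left of the warmer.
- pack_1: closed slim lunch pack, black tray with clear lid over rice and yellow egg shreds, outside 150 (its x) x 62 (its y) x 42 high, vertical sides, about 0.25 kg, stackable flat top; origin at the centre of its underside, z up. One of the two single packs to stack, on the counter in front of the robot.
- pack_2: closed slim lunch pack, black tray with clear lid over rice and yellow egg shreds, outside 150 (its x) x 62 (its y) x 42 high, vertical sides, about 0.25 kg, stackable flat top; origin at the centre of its underside, z up. The other single pack to stack, on the counter in front of the robot.
- warmer_front (a point): fixed stainless drawer warmer on the counter, 450 deep, 380 wide, 240 high: point on the cabinet's top front edge above the drawer's middle (edge runs 145 to its left, 235 to its right). Axes: x straight back into the cabinet, y left as seen from the robot, z up; the drawer pulls out along -x (towards the robot, turned by the warmer's yaw). Right of the drawer a strip with dial and knob.
- drawer_handle (a point): middle of the handle, a level round bar 12 in diameter, 170 long along its y, on stems 75 either side; 214 above the counter, 26 below the cabinet's top. 40 clear between bar and the drawer's front panel, which is 18 thick, lies on the cabinet front and ends 14 above the bar's middle. Moves with the drawer; axes as warmer_front.
- drawer (a joint): how far the drawer is pulled out, in m: 0 shut, 0.20 at its stop. A spring draws it shut: about 4 N at 0, rising evenly to about 8.5 N at 0.12, plus slight friction. The yellow load line, 6 wide across both side rims and the floor of the drawer, is level with the cabinet's front edge at 0.120.
- tape_dispenser: bystander: blue tape dispenser with a yellow roll, 190 (x) x 70 (y) x 113 high; origin at the centre of its underside.
- dessert_cup: bystander: amber dessert cup with red lid, 74 diameter, 58 high; origin at the centre of its underside.
- sanitiser: bystander: white pump bottle with blue head, 64 diameter, 163 high; origin at the centre of its underside.
Mind the look-alikes: they are no part of the job. What is shaped like the pack_2 but orange is not meant.

How it is judged:
By the outcome, as a careful person would: the job done as asked, in the order asked, and still so for the second after the job is handed in, while the arm keeps its last pose, push and grip.
It also fails if it takes over 72 s, if anything falls off the work surface, if the arm or the gripper's body presses on something with over 40 N, if the wrist force passes 120 N, or if a joint passes its speed limit or range.

## Working session

There is one attempt and no reset: what is moved stays moved. The work goes in short steps, Python scripts to look and compute and a shell command to move; the robot and the scene stay as the last step left them, time stands still between calls to the robot, and variables do not carry over. Pictures are saved under pics/ and viewed, and the job is handed in when it is done.

```bash
mkdir -p pics; cat > h.py <<'E'
import numpy as np, cv2
from plant import sensors, cams, workorder
def cap(n,fn=None):
    c=cams.capture(n)
    if fn: cv2.imwrite('pics/'+fn,cv2.cvtColor(c['image'],cv2.COLOR_RGB2BGR))
    return c
def K(c):
    f=c['image'].shape[0]/2/np.tan(np.radians(c['fov_y'])/2)
    return np.array([[f,0,c['cx']],[0,f,c['cy']],[0,0,1.]])
def rays(c,uv):
    p=cv2.undistortPoints(np.array(uv,float).reshape(-1,1,2),K(c),np.array(c['D'],float)).reshape(-1,2)
    d=np.c_[p,np.ones(len(p))]@np.array(c['rotation']).T
    return np.array(c['xyz']),d
def onz(c,uv,z):
    o,d=rays(c,uv); return o+d*((z-o[2])/d[:,2])[:,None]
def proj(c,P):
    R=np.array(c['rotation']); q=(np.array(P,float).reshape(-1,3)-np.array(c['xyz']))@R
    return cv2.projectPoints(q,np.zeros(3),np.zeros(3),K(c),np.array(c['D'],float))[0].reshape(-1,2)
E
python3 - <<'E'
from h import *
import pickle
for n in('top','side'):
    c=cap(n,n+'0.png'); pickle.dump(c,open(n+'0.pkl','wb'))
    print(n,c['fov_y'],c['cx'],c['cy'],c['D'],c['xyz'],np.array(c['rotation']).round(3).tolist())
    cv2.imwrite('pics/%s0b.png'%n,cv2.resize(cv2.imread('pics/%s0.png'%n),(800,600),interpolation=cv2.INTER_CUBIC))
s=sensors.get_state()
for k,v in s.items():print(k,np.round(v,4))
E
```

```text
top 44.727922309042 253.36169700343498 191.947203484041 [-0.10608657  0.          0.          0.          0.        ] [0.3557015  0.04188114 1.94676497] [-176.755, 0.65, -91.231]
side 49.74728837790593 254.1290076818123 192.87931218452428 [-0.14725505  0.          0.          0.          0.        ] [-0.32660148  0.90001206  1.00314153] [-125.779, 0.983, -137.201]
time_s 0.1
joints [-5.90080e+01  2.05878e+01  6.37600e-01 -1.69000e-02 -7.01350e+01
 -1.65069e+01]
qd [ 0.0248 -0.0676  0.1476  0.1116 -0.0692 -0.021 ]
joint_torque [-5.30000e-03 -5.84162e+01  2.93751e+01  7.01570e+00  1.01000e-02
 -1.00000e-04]
tcp_pos [ 0.1687 -0.6531  0.2005]
eef_rot [  5.9309  89.9133 110.4101]
contact_force [-0.0287 -0.0943  0.1171]
moment [-0.0047  0.0016 -0.0305]
gripper_width 0.0876
```

View pics/top0b.png

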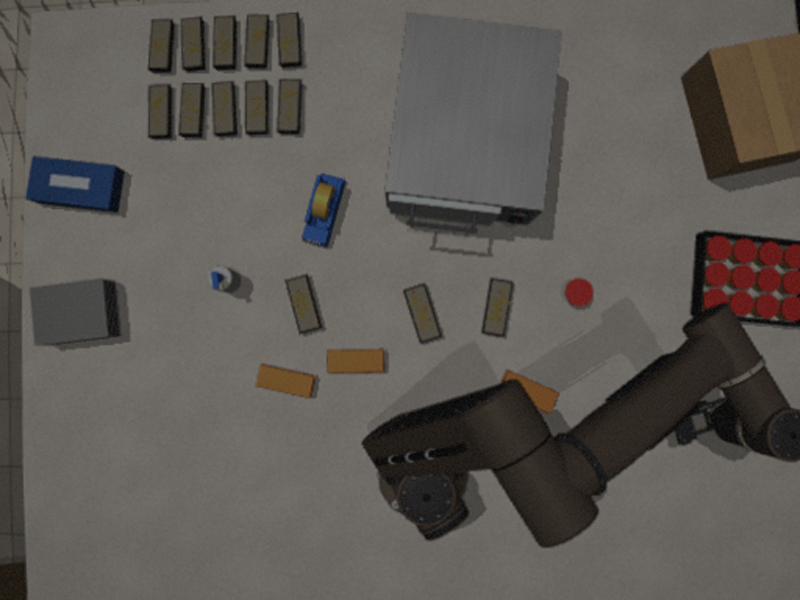

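View pics/side0b.png

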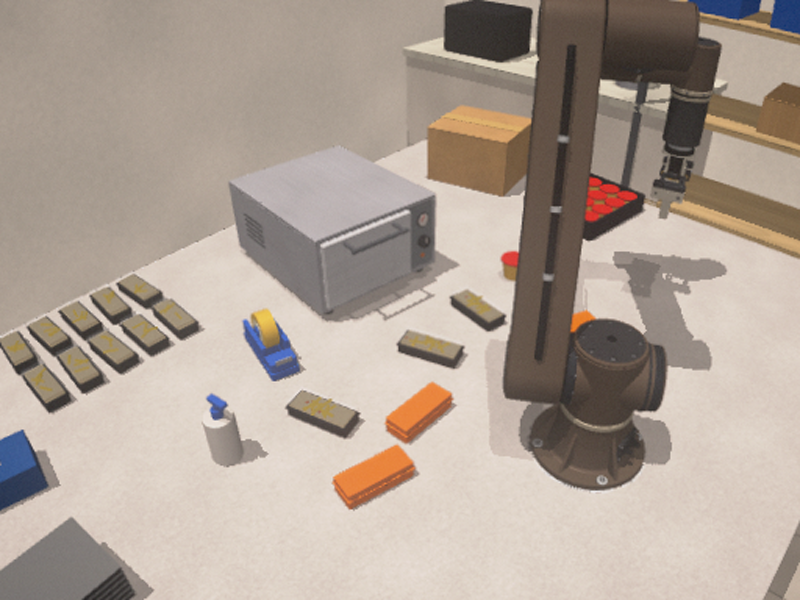

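```bash
cat >> h.py <<'E'
from scipy.spatial.transform import Rotation as Ro
import pickle
def fix(c):
    r=np.array(c['rotation'],float)
    if r.shape==(3,): c['rotation']=Ro.from_euler('xyz',r,degrees=True).as_matrix()
    return c
_cap=cap
def cap(n,fn=None): return fix(_cap(n,fn))
def load(n): return fix(pickle.load(open(n,'rb')))
E
python3 - <<'E'
from h import *
s=800/512
top=load('top0.pkl'); sd=load('side0.pkl')
print(top['xyz'],top['rotation'].round(2))
for n,p in dict(base=(303,304),p1=(422,313),p2=(497,307),grid=(159,110),cup=(579,292)).items():
    print(n,onz(top,[np.array(p)/s],.042).round(3))
for n,p in dict(base=(323,405),p1=(431,343),p2=(478,303)).items():
    print(n,onz(sd,[np.array(p)/s],.042).round(3))
im=cv2.imread('pics/top0.png')
cv2.imwrite('pics/z1.png',cv2.resize(im[160:235,170:345],None,fx=4.5,fy=4.5,interpolation=cv2.INTER_CUBIC))
cv2.imwrite('pics/z2.png',cv2.resize(im[110:170,235:365],None,fx=6,fy=6,interpolation=cv2.INTER_CUBIC))
im=cv2.imread('pics/side0.png')
cv2.imwrite('pics/z3.png',cv2.resize(im[120:290,170:340],None,fx=3.5,fy=3.5,interpolation=cv2.INTER_CUBIC))
E
```

```text
[0.3557015  0.04188114 1.94676497] [[-0.02 -1.    0.06]
 [-1.    0.02  0.01]
 [-0.01 -0.06 -1.  ]]
base [[0.459 0.305 0.042]]
p1 [[ 0.428 -0.006  0.042]]
p2 [[ 0.44  -0.203  0.042]]
grid [[0.995 0.694 0.042]]
cup [[ 0.474 -0.421  0.042]]
base [[0.456 0.308 0.042]]
p1 [[0.42  0.002 0.042]]
p2 [[ 0.434 -0.198  0.042]]
```

View pics/z1.png

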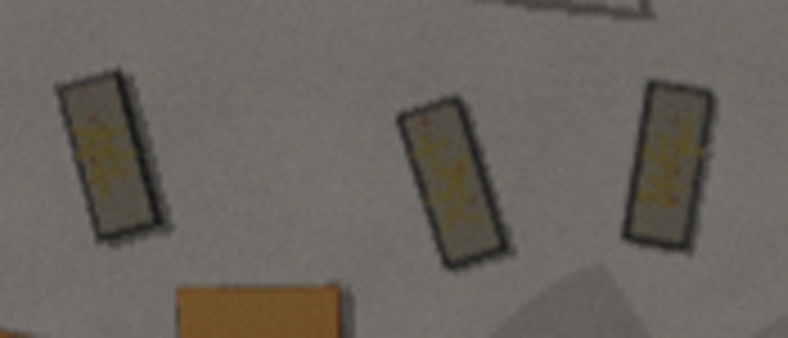

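View pics/z2.png

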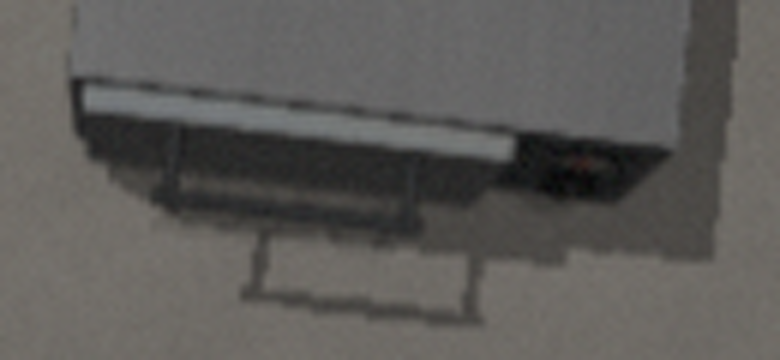

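View pics/z3.png

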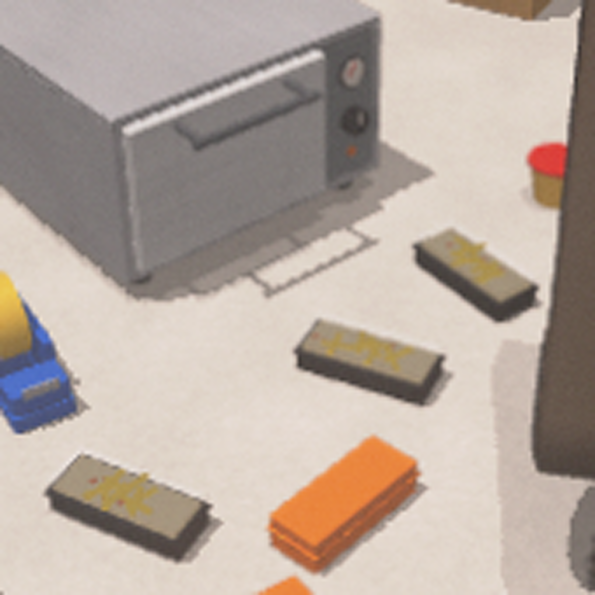

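```bash
cat >> h.py <<'E'
def lid(c,roi,z,win=3,dbg=None,thr=None):
    """lid interior mask in roi (x0,y0,x1,y1 px) -> world rect on plane z"""
    x0,y0,x1,y1=roi; k=4
    im=cv2.cvtColor(c['image'],cv2.COLOR_RGB2BGR)[y0:y1,x0:x1]
    im=cv2.resize(im,None,fx=k,fy=k,interpolation=cv2.INTER_CUBIC)
    lab=cv2.cvtColor(im,cv2.COLOR_BGR2LAB).astype(int)
    hsv=cv2.cvtColor(im,cv2.COLOR_BGR2HSV).astype(int)
    lo=thr if thr else (132,)
    m=((lab[...,2]>=lo[0])&(hsv[...,2]>(50)) ).astype(np.uint8)*255
    m=cv2.morphologyEx(m,cv2.MORPH_CLOSE,np.ones((7,7)));m=cv2.morphologyEx(m,cv2.MORPH_OPEN,np.ones((7,7)))
    cs,_=cv2.findContours(m,cv2.RETR_EXTERNAL,cv2.CHAIN_APPROX_NONE)
    q=max(cs,key=cv2.contourArea).reshape(-1,2)
    uv=(q+.5)/k-.5+[x0,y0]
    P=onz(c,uv,z)[:,:2]
    (cx,cy),(w,h),a=cv2.minAreaRect((P*1000).astype(np.float32))
    if w<h: w,h,a=h,w,a+90
    if dbg:
        cv2.drawContours(im,[q.reshape(-1,1,2)],-1,(0,0,255),1); cv2.imwrite('pics/'+dbg,im)
    return np.array([cx,cy]).round(1),round(w,1),round(h,1),round((a+90)%180-90,1)
E
python3 - <<'E'
from h import *
top=load('top0.pkl'); sd=load('side0.pkl')
im=cv2.cvtColor(top['image'],cv2.COLOR_RGB2LAB)
print(im[195,192:202],im[195,210],im[210,270])
im=cv2.cvtColor(sd['image'],cv2.COLOR_RGB2LAB)
print(im[259,207],im[250,240])
T=dict(base=(178,168,212,220),p1=(252,176,288,224),p2=(303,170,335,222))
S=dict(base=(178,244,234,282),p1=(248,205,302,238),p2=(284,180,328,215))
for n in T:
    print(n,lid(top,T[n],.042,dbg='t_%s.png'%n),lid(sd,S[n],.042,dbg='s_%s.png'%n))
def fitp(ims,h):
    ims=[cv2.resize(i,(260,260)) for i in ims];return np.hstack(ims)
cv2.imwrite('pics/d1.png',np.vstack([fitp([cv2.imread('pics/%s_%s.png'%(v,n)) for n in T],0) for v in 'ts']))
E
```

```text
[[ 83 126 147]
 [ 82 128 140]
 [ 83 127 141]
 [ 81 128 144]
 [ 82 127 143]
 [ 85 128 139]
 [ 84 128 138]
 [ 82 128 138]
 [ 49 127 132]
 [ 20 130 127]] [116 129 131] [ 81 128 139]
[157 129 164] [222 131 134]
base (array([444.4, 316.5]), 174.7, 112.2, -0.7) (array([454.5, 321. ]), 199.4, 172.5, 42.5)
p1 (array([432. ,  -4.2]), 195.2, 146.4, -1.3) (array([419.6,   7.1]), 205.2, 186.6, 41.5)
p2 (array([ 424. , -219.2]), 172.9, 100.4, -1.7) (array([ 422.6, -189. ]), 236.4, 181.8, -50.5)
```

View pics/d1.png

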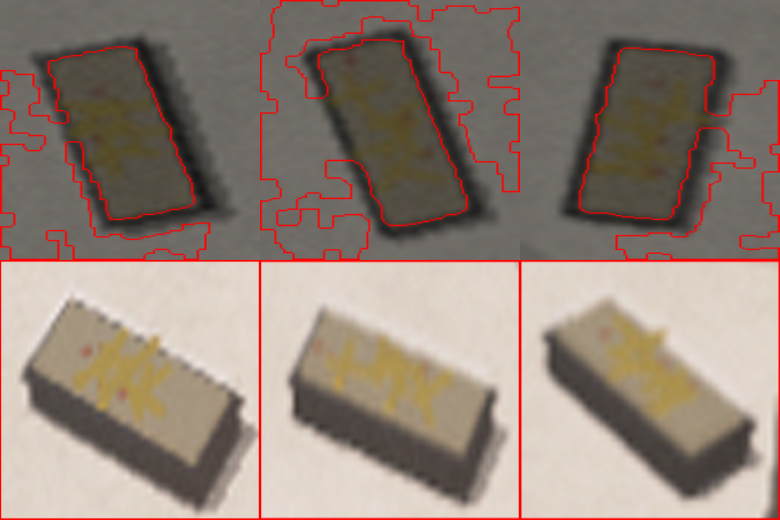

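```bash
sed -i 's/m=((lab.*$/m=((lab[...,2]>=lo[0])\&(lab[...,0]>lo[1])\&(lab[...,0]<lo[2])).astype(np.uint8)*255/; s/lo=thr if thr else.*/lo=thr/; s/MORPH_OPEN,np.ones((7,7))/MORPH_OPEN,np.ones((17,17))/' h.py
cat > m.py <<'E'
from h import *
import sys
top=load('top0.pkl'); sd=load('side0.pkl')
T=dict(base=(178,168,212,220),p1=(252,176,288,224),p2=(303,170,335,222))
S=dict(base=(178,244,234,282),p1=(248,205,302,238),p2=(284,180,328,215))
for n in T:
    print(n,lid(top,T[n],.042,dbg='t_%s.png'%n,thr=(134,55,103)),lid(sd,S[n],.042,dbg='s_%s.png'%n,thr=(130,110,195)))
def fitp(ims,h):
    ims=[cv2.resize(i,(260,260)) for i in ims];return np.hstack(ims)
cv2.imwrite('pics/d2.png',np.vstack([fitp([cv2.imread('pics/%s_%s.png'%(v,n)) for n in T],0) for v in 'ts']))
E
python3 m.py
```

```text
base (array([460.6, 308.3]), 136.1, 53.6, 15.9) (array([454. , 313.3]), 141.5, 61.0, 14.9)
p1 (array([429. ,  -4.4]), 135.7, 52.3, 16.1) (array([422.7,   5.8]), 142.9, 57.7, 16.4)
p2 (array([ 440.8, -204.3]), 134.7, 52.7, -11.1) (array([ 432.2, -194.5]), 141.8, 62.5, -11.1)
```

View pics/d2.png

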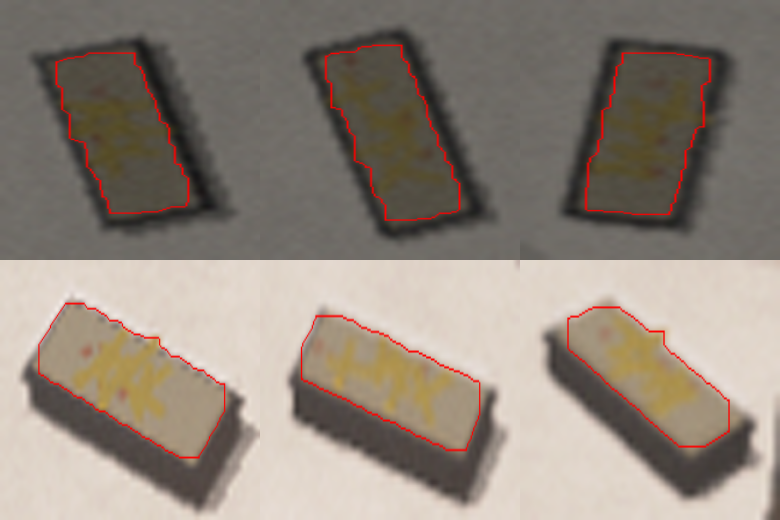

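```bash
python3 - <<'E'
from h import *
top=load('top0.pkl'); sd=load('side0.pkl')
T=dict(base=(180,168,215,220),p1=(252,174,287,226),p2=(303,170,338,222))
S=dict(base=(178,240,234,282),p1=(248,198,304,240),p2=(282,178,338,220))
def crop(c,r,k):
    im=cv2.cvtColor(c['image'],cv2.COLOR_RGB2BGR)[r[1]:r[3],r[0]:r[2]].astype(float)
    im=np.clip(im*(255/im.max()),0,255).astype(np.uint8)
    im=cv2.resize(im,None,fx=k,fy=k,interpolation=cv2.INTER_NEAREST)
    for i in range(r[0],r[2],5):
        if i%10==0: cv2.putText(im,str(i),((i-r[0])*k,8),0,.3,(0,0,255),1); cv2.line(im,((i-r[0])*k,0),((i-r[0])*k,im.shape[0]),(0,0,255),1)
    for i in range(r[1],r[3]):
        if i%10==0: cv2.putText(im,str(i),(0,(i-r[1])*k),0,.3,(0,0,255),1); cv2.line(im,(0,(i-r[1])*k),(im.shape[1],(i-r[1])*k),(0,0,255),1)
    return im
cv2.imwrite('pics/e1.png',np.hstack([crop(top,T[n],7) for n in T]))
cv2.imwrite('pics/e2.png',np.vstack([np.hstack([crop(sd,S['base'],7),crop(sd,S['p1'],7)]),np.hstack([crop(sd,S['p2'],7),crop(sd,S['p2'],7)])]))
E
```

```text
(no output)
```

View pics/e1.png

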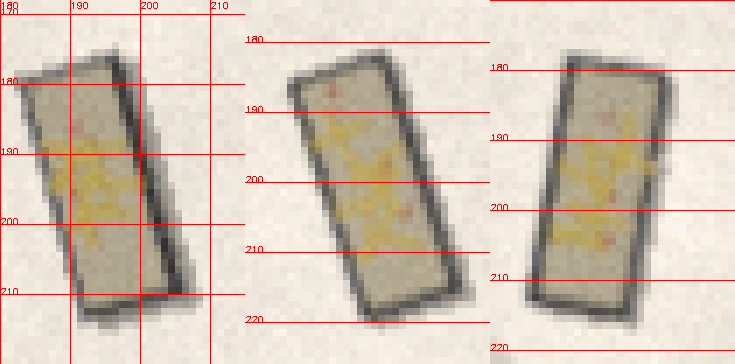

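View pics/e2.png

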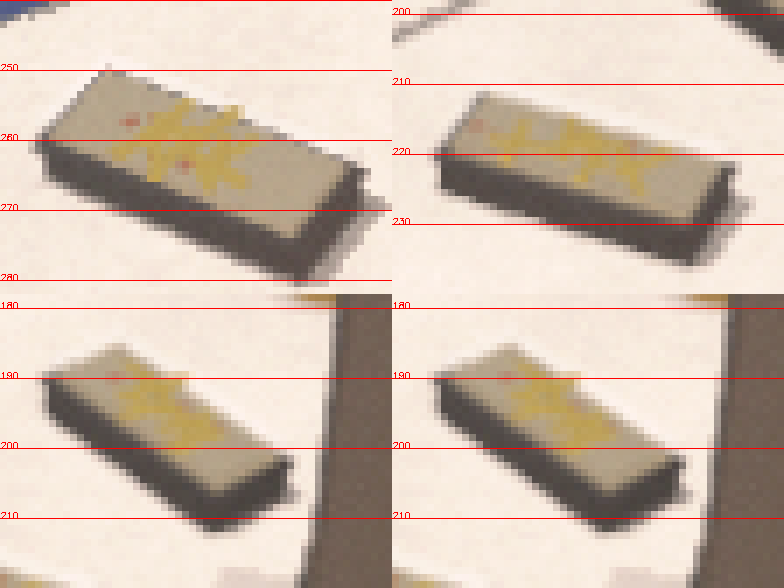

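```bash
python3 - <<'E'
from h import *
top=load('top0.pkl'); sd=load('side0.pkl')
T=dict(base=[(182.3,179.3),(196,176),(205.5,209.5),(191.5,213)],p1=[(251.5+252-245+0,0)]*4,p2=[(0,0)]*4)
# crop px: T crop p1 origin x=252 at img x245; p2 origin 303 at 490
def f(o,pts): return [((x-o[0])/7+o[1]-.5,y/7+o[2]-.5) for x,y in pts]
T=dict(base=f((0,180,168),[(18,77),(125,52),(186,290),(80,318)]),
 p1=f((245,252,174),[(288,84),(384,54),(463,292),(368,319)]),
 p2=f((490,303,170),[(566,58),(668,76),(634,314),(526,299)]))
S=dict(base=f((0,178,240),[(46,185),(300,282),(362,210)]),
 p1=f((392,248,198),[(437,190),(690,264),(733,203)]),
 p2=f((0,282,178),[(45,410-294),(212,532-294),(290,490-294)]))
St=dict(base=f((0,178,240),[(40,140),(300,240),(368,170)]),
 p1=f((392,248,198),[(437,152),(690,222),(737,165)]),
 p2=f((0,282,178),[(43,375-294),(212,495-294),(291,460-294)]))
for n in T:
    for z in(.042,):
        P=onz(top,T[n],z)[:,:2]*1000
        (c,wh,a)=cv2.minAreaRect(P.astype(np.float32)); print(n,'top',P.mean(0).round(1),np.round(wh,1),round(a,1),P.round(0).tolist())
    for nm,U,z in(('bot',S,0),('rim',St,.042)):
        P=onz(sd,U[n],z)[:,:2]*1000
        d=P[1]-P[0]
        print(n,nm,P.round(0).tolist(),'len',np.linalg.norm(d).round(1),np.linalg.norm(P[2]-P[1]).round(1),'ang',np.degrees(np.arctan2(*d[::-1])).round(1)+180,'ctr',((P[0]+P[2])/2).round(1))
E
```

```text
base top [462.  304.4] [146.4  64.7] 13.6 [[526.0, 353.0], [539.0, 290.0], [399.0, 256.0], [384.0, 319.0]]
base bot [[523.0, 355.0], [387.0, 315.0], [399.0, 264.0]] len 141.5 52.7 ang 16.30000000000001 ctr [460.8 309.4]
base rim [[512.0, 361.0], [376.0, 322.0], [384.0, 271.0]] len 141.9 52.1 ang 15.800000000000011 ctr [448.2 315.9]
p1 top [428.8  -6.7] [147.2  58.8] 17.0 [[490.0, 43.0], [507.0, -13.0], [367.0, -56.0], [352.0, -0.0]]
p1 bot [[494.0, 40.0], [356.0, -3.0], [369.0, -56.0]] len 145.3 54.8 ang 17.400000000000006 ctr [431.5  -8.2]
p1 rim [[481.0, 54.0], [347.0, 10.0], [357.0, -42.0]] len 140.7 52.2 ang 18.19999999999999 ctr [418.8   6. ]
p2 top [ 441.1 -202.8] [ 63.6 143. ] 79.0 [[517.0, -186.0], [505.0, -245.0], [366.0, -221.0], [376.0, -158.0]]
p2 bot [[522.0, -196.0], [379.0, -167.0], [369.0, -228.0]] len 145.5 61.3 ang 348.8 ctr [ 445.2 -211.9]
p2 rim [[509.0, -176.0], [369.0, -149.0], [355.0, -203.0]] len 142.4 56.2 ang 349.1 ctr [ 431.7 -189.6]
```

```bash
cat > go.py <<'E'
from h import *
import sys
# usage: go.py x y z packyaw [cmd pose optional]; tool z along world dir yaw+90 (mod 180)
def axes():
    s=sensors.get_state(); return np.array(s['tcp_pos']),Ro.from_euler('xyz',s['eef_rot'],degrees=True).as_matrix(),s
if __name__=='__main__':
    p,R,s=axes()
    x,y,z,zy=map(float,sys.argv[1:5])   # zy = wanted world heading of tool z
    d=R.T@(np.array([x,y,z])-p)*100
    cur=np.degrees(np.arctan2(R[1,2],R[0,2]))
    t=-(zy-cur)   # turn about tool x (down) 
    t=(t+90)%180-90
    print('t',s['time_s'],'tcp',p.round(4),'R',R.round(3).tolist(),'zhead',cur.round(2),'j6',s['joints'][5])
    print('shift cm',d.round(2),'turn',round(t,1),'F',np.round(s['contact_force'],1),'w',s['gripper_width'])
E
python3 go.py .429 -.005 .12 106.5
python3 - <<'E'
from h import *
top=load('top0.pkl'); sd=load('side0.pkl')
def f(pts): return [(x/6+235-.5,y/6+110-.5) for x,y in pts]
P=onz(top,f([(72,78),(676,152)]),.24);print('edge',P.round(4));d=P[0]-P[1];print(np.linalg.norm(d),np.degrees(np.arctan2(d[1],d[0]))-90)
P2=onz(top,f([(160,200),(420,228)]),.214);print('bar',P2.round(4),P2.mean(0));d=P2[0]-P2[1];print(np.linalg.norm(d),np.degrees(np.arctan2(d[1],d[0]))-90)
def g(pts): return [(x/3.5+170-.5,y/3.5+120-.5) for x,y in pts]
P=onz(sd,g([(115,120),(380,17)]),.24);print('edge side',P.round(4));d=P[0]-P[1];print(np.linalg.norm(d),np.degrees(np.arctan2(d[1],d[0]))-90)
P=onz(sd,g([(185,134),(312,95)]),.214);print('bar side',P.round(4),P.mean(0));
E
```

```text
t 0.1 tcp [ 0.1687 -0.6531  0.2005] R [[-0.001, -0.968, -0.25], [0.001, -0.25, 0.968], [-1.0, 0.0, 0.002]] zhead 104.48 j6 -16.506948598790846
shift cm [  8.13 -41.41  56.23] turn -2.0 F [-0.  -0.1  0.1] w 0.08758524545615685
edge [[ 0.711   0.079   0.24  ]
 [ 0.657  -0.2927  0.24  ]]
0.3756168463968997 -8.277529745735393
bar [[ 0.6379  0.0262  0.214 ]
 [ 0.6167 -0.1355  0.214 ]] [ 0.62732184 -0.05464714  0.214     ]
0.16316626377774057 -7.461470045112321
edge side [[ 0.7108  0.0777  0.24  ]
 [ 0.6559 -0.2865  0.24  ]]
0.36832430652891907 -8.581484030222072
bar side [[ 0.6673  0.0202  0.214 ]
 [ 0.622  -0.1302  0.214 ]] [ 0.64462374 -0.05497008  0.214     ]
```

```bash
python3 -m handwheel '[0.3,-2,2.7,0, 0.9,-5.5,7.5,-0.5, 1.5,-9.5,13,-1, 2,-13.5,18.4,-1.5, 3,-17.5,23.8,-2, 4,-21.5,29.2,-2, 4.5,-25.5,34.6,-2, 5,-29.5,40,-2, 5.5,-33.3,45.2,-2, 6,-37,50.2,-2]' 8.76 20; python3 go.py .429 -.005 .012 106.5
```

```text
time_s: 1.35
tcp_pos: [0.3894, -0.1037, 0.1441]
eef_rot: [-94.7, 89.9, 11.8]
contact_force: [2.4, -0.3, -0.4]
gripper_width: 0.0875
t 1.35 tcp [ 0.3894 -0.1037  0.1441] R [[0.001, -0.959, -0.284], [0.0, -0.284, 0.959], [-1.0, -0.001, -0.0]] zhead 106.5 j6 -87.02159388613677
shift cm [13.22 -6.59  8.34] turn -0.0 F [ 2.4 -0.3 -0.4] w 0.08751525498583364
```

```bash
python3 -m handwheel '[0.5,-1,1.2,0, 1,-2,2.4,0, 2,-3,3.8,0, 3,-4,5,0, 4,-4.66,5.87,0, 5,-4.66,5.87,0, 5.5,-4.66,5.87,0, 6,-4.66,5.87,0, 6,-4.66,5.87,0, 6,-4.66,5.87,0]'; python3 go.py .429 -.005 .010 106.5; python3 -c "
from h import *
for n in('top','side'):
  c=cap(n,n+'1.png')
  i=cv2.imread('pics/'+n+'1.png'); i=i[140:260,210:370] if n=='top' else i[150:270,220:380]
  cv2.imwrite('pics/'+n+'1c.png',cv2.resize(i,None,fx=4,fy=4,interpolation=cv2.INTER_CUBIC))
a=[cv2.imread('pics/%s1c.png'%n) for n in('top','side')]
cv2.imwrite('pics/f1.png',cv2.resize(np.hstack(a),(800,300)))
"
```

```text
time_s: 2.6
tcp_pos: [0.4173, -0.0363, 0.0842]
eef_rot: [-94.4, 90.0, 12.1]
contact_force: [-0.4, 1.0, -0.6]
gripper_width: 0.0878
t 2.6 tcp [ 0.4173 -0.0363  0.0842] R [[0.0, -0.959, -0.284], [0.0, -0.284, 0.959], [-1.0, -0.0, -0.0]] zhead 106.48 j6 -95.81845574750352
shift cm [ 7.43 -2.01  2.67] turn -0.0 F [-0.4  1.  -0.6] w 0.08776185110366329
```

View pics/f1.png

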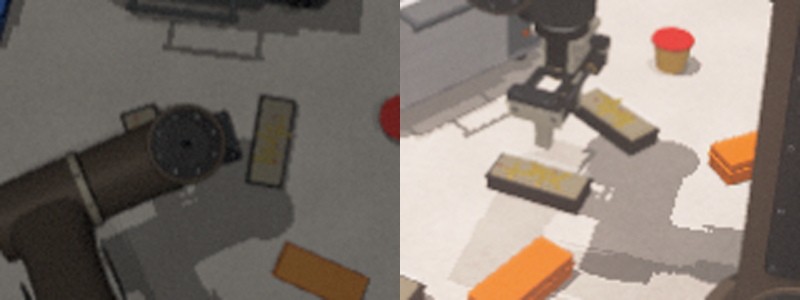

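```bash
python3 -m handwheel '[0,-0.5,0.7,0, 0,-1.2,1.6,0, 0,-2,2.65,0, 0,-2,2.65,0, 0.5,-2,2.65,0, 2,-2,2.65,0, 3,-2,2.65,0, 3,-2,2.65,0, 3,-2,2.65,0, 3,-2,2.65,0]'; python3 go.py .429 -.005 .010 106.5; python3 -c "
from h import *
for n in('top','side'):
  c=cap(n,n+'2.png')
  i=cv2.imread('pics/'+n+'2.png'); i=i[140:260,210:370] if n=='top' else i[170:260,230:350]
  cv2.imwrite('pics/'+n+'2c.png',cv2.resize(i,(640,480),interpolation=cv2.INTER_CUBIC))
"
```

```text
time_s: 3.95
tcp_pos: [0.4291, -0.005, 0.0544]
eef_rot: [-85.5, 90.0, 21.0]
contact_force: [-1.0, 0.3, 0.2]
gripper_width: 0.0875
t 3.95 tcp [ 0.4291 -0.005   0.0544] R [[0.001, -0.959, -0.284], [0.0, -0.284, 0.959], [-1.0, -0.001, 0.0]] zhead 106.49 j6 -99.40218165553661
shift cm [4.44 0.02 0.  ] turn -0.0 F [-1.   0.3  0.2] w 0.08749878584319994
```

View pics/side2c.png

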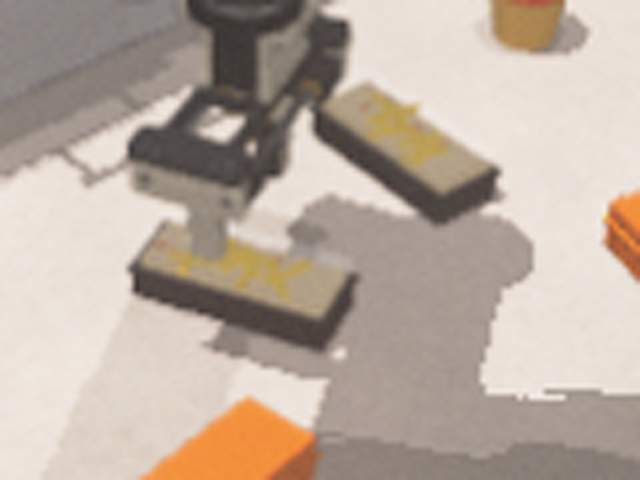

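```bash
python3 -c "
from h import *
sd=load('side0.pkl')
for P in [(.429-.284*.0535,-.005+.959*.0535,.0544),(.429-.284*.044,-.005+.959*.044,.0544),(.429,-.005,.042)]:
  u=proj(sd,P)[0]; print(u,(u-[230,170])*[640/120,480/90])
"
```

```text
[269.04895134 223.46852877] [208.26107384 285.16548677]
[270.15920757 221.91682807] [214.18244037 276.88974969]
[275.12469629 217.54726563] [240.66504686 253.58541669]
```

```bash
python3 -m handwheel '[0.8,0,0,0, 1.8,0,0,0, 2.8,0,0,0, 3.6,0,0,0, 4.1,0,0,0, 4.4,0,0,0, 4.6,0,0,0, 4.6,0,0,0, 4.6,0,0,0, 4.6,0,0,0]'; python3 go.py .429 -.005 .008 106.5; python3 -c "
from h import *
for n in('top','side'):
  c=cap(n,n+'3.png')
  i=cv2.imread('pics/'+n+'3.png'); i=i[140:260,210:370] if n=='top' else i[170:260,230:350]
  cv2.imwrite('pics/'+n+'3c.png',cv2.resize(i,(640,480),interpolation=cv2.INTER_CUBIC))
"
```

```text
time_s: 5.3
tcp_pos: [0.4289, -0.005, 0.0082]
eef_rot: [-83.0, 90.0, 23.5]
contact_force: [0.8, -0.4, -0.6]
gripper_width: 0.0874
t 5.3 tcp [ 0.4289 -0.005   0.0082] R [[0.0, -0.959, -0.284], [0.0, -0.284, 0.959], [-1.0, -0.0, 0.0]] zhead 106.49 j6 -99.40372508316436
shift cm [ 0.02 -0.01  0.  ] turn -0.0 F [ 0.8 -0.4 -0.6] w 0.08736552030272109
```

View pics/side3c.png

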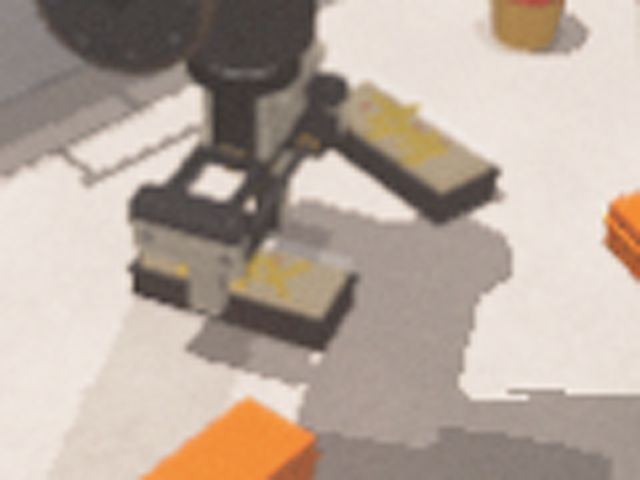

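```bash
python3 -m handwheel '[0,0,0,0, 0,0,0,0, 0,0,0,0, 0,0,0,0, 0,0,0,0, 0,0,0,0, -0.2,0,0,0, -0.6,0,0,0, -1.2,0,0,0, -2,0,0,0]' 5 25; python3 go.py .429 -.005 .028 106.5
```

```text
time_s: 6.65
tcp_pos: [0.4287, -0.0051, 0.0285]
eef_rot: [78.0, 90.0, -175.5]
contact_force: [0.1, -0.5, -2.6]
gripper_width: 0.0616
t 6.65 tcp [ 0.4287 -0.0051  0.0285] R [[-0.0, -0.959, -0.284], [-0.0, -0.284, 0.959], [-1.0, 0.0, 0.0]] zhead 106.48 j6 -99.40623613803388
shift cm [ 0.05 -0.03 -0.  ] turn -0.0 F [ 0.1 -0.5 -2.6] w 0.06157100623975854
```

```bash
cat > ori.py <<'E'
from h import *
def edges(c,roi,L0,name,z=.036):
    x0,y0,x1,y1=roi;k=6
    g=cv2.cvtColor(c['image'],cv2.COLOR_RGB2LAB)[y0:y1,x0:x1,0]
    g=cv2.resize(g,None,fx=k,fy=k,interpolation=cv2.INTER_CUBIC)
    m=(g<L0).astype(np.uint8)*255   # rim dark
    m=cv2.morphologyEx(m,cv2.MORPH_CLOSE,np.ones((13,13)))
    cs,h=cv2.findContours(m,cv2.RETR_CCOMP,cv2.CHAIN_APPROX_NONE)
    out=[]
    for q,hh in zip(cs,h[0]):
        if cv2.contourArea(q)<300*k*k/2: continue
        uv=(q.reshape(-1,2)+.5)/k-.5+[x0,y0]
        P=onz(c,uv,z)[:,:2]*1000
        ce,wh,a=cv2.minAreaRect(P.astype(np.float32))
        # refine: edge line fits on 4 sides
        mo=cv2.moments(P.astype(np.float32).reshape(-1,1,2)); cen=np.array([mo['m10'],mo['m01']])/mo['m00']
        th=.5*np.degrees(np.arctan2(2*mo['mu11'],mo['mu20']-mo['mu02']))
        a0=np.radians(th);e=np.array([np.cos(a0),np.sin(a0)]);n=np.array([-e[1],e[0]])
        s=(P-cen)@e;t=(P-cen)@n;L=s.max()-s.min();W=t.max()-t.min()
        fits=[]
        for sg in(1,-1):
            w=(abs(s)<.38*L)&(sg*t>.25*W); f=np.polyfit(s[w],t[w],1); r=abs(np.polyval(f,s)-t)
            w&=r<2.0; f=np.polyfit(s[w],t[w],1); fits.append((th+np.degrees(np.arctan(f[0])),np.polyval(f,0)))
        en=[]
        for sg in(1,-1):
            w=(abs(t)<.3*W)&(sg*s>.35*L); f=np.polyfit(t[w],s[w],1); en.append((th-np.degrees(np.arctan(f[0])),np.polyval(f,0)))
        c2=cen+n*(fits[0][1]+fits[1][1])/2+e*(en[0][1]+en[1][1])/2
        out.append(('outer' if hh[3]<0 else 'inner',c2.round(1),'W',round(fits[0][1]-fits[1][1],1),'L',round(en[0][1]-en[1][1],1),'mom',round(th,1),'long',[round(f[0],1) for f in fits],'end',[round(f[0],1) for f in en]))
    print(name); [print('  ',*o) for o in out]
if __name__=='__main__':
    top=load('top0.pkl')
    T=dict(base=(178,168,212,220),p1=(252,176,288,224),p2=(303,170,335,222))
    for n in T:
        for L0 in(66,72): edges(top,T[n],L0,n+str(L0))
E
python3 ori.py
```

```text
base66
   outer [459.6 303. ] W 60.9 L 138.5 mom 12.7 long [np.float64(14.8), np.float64(14.6)] end [np.float64(-3.2), np.float64(14.6)]
base72
   outer [459.  303.9] W 64.6 L 150.2 mom 14.8 long [np.float64(14.4), np.float64(14.7)] end [np.float64(14.0), np.float64(16.2)]
   inner [461.3 307.7] W 47.2 L 134.5 mom 14.3 long [np.float64(14.6), np.float64(14.5)] end [np.float64(13.8), np.float64(15.0)]
p166
   outer [428.4  -7.6] W 61.5 L 148.5 mom 16.6 long [np.float64(16.6), np.float64(16.2)] end [np.float64(18.1), np.float64(17.2)]
   inner [429.9  -5.9] W 48.7 L 136.9 mom 16.3 long [np.float64(16.5), np.float64(16.2)] end [np.float64(17.0), np.float64(16.8)]
p172
   outer [428.5  -7.7] W 62.7 L 150.0 mom 16.7 long [np.float64(16.6), np.float64(16.2)] end [np.float64(18.2), np.float64(16.9)]
   inner [428.5  -6.1] W 46.9 L 132.1 mom 16.0 long [np.float64(16.5), np.float64(15.6)] end [np.float64(29.8), np.float64(15.9)]
p266
   outer [ 439.8 -203.9] W 61.8 L 147.6 mom -10.9 long [np.float64(-11.1), np.float64(-11.0)] end [np.float64(-10.8), np.float64(-11.4)]
   inner [ 441.3 -204.1] W 49.0 L 135.8 mom -11.2 long [np.float64(-11.3), np.float64(-11.3)] end [np.float64(-9.8), np.float64(-11.6)]
p272
   outer [ 439.9 -204. ] W 63.0 L 149.0 mom -10.8 long [np.float64(-11.0), np.float64(-10.9)] end [np.float64(-10.6), np.float64(-11.4)]
   inner [ 441.2 -203.9] W 47.2 L 133.6 mom -11.1 long [np.float64(-11.2), np.float64(-11.2)] end [np.float64(-9.4), np.float64(-11.2)]
```

```bash
python3 go.py .461 .308 .105 104.6;  python3 -m handwheel '[-1.5,0,0,0, -3,0,0,0, -4.5,-0.3,0.7,0, -5.8,-0.6,1.5,0, -6.8,-1,2.5,0, -7.6,-1.6,4,0, -7.6,-2.6,6.5,0.5, -7.6,-3.8,9.5,1, -7.6,-5,12.5,1.5, -7.6,-6.2,15.5,1.9]'; python3 go.py .461 .308 .105 104.6
```

```text
t 6.65 tcp [ 0.4287 -0.0051  0.0285] R [[-0.0, -0.959, -0.284], [-0.0, -0.284, 0.959], [-1.0, 0.0, 0.0]] zhead 106.48 j6 -99.40623613803388
shift cm [ -7.65 -11.97  29.1 ] turn 1.9 F [ 0.1 -0.5 -2.6] w 0.06157100623975854
time_s: 7.9
tcp_pos: [0.444, 0.163, 0.1039]
eef_rot: [112.5, 90.0, -142.9]
contact_force: [1.2, 0.3, -3.0]
gripper_width: 0.0614
t 7.9 tcp [0.444  0.163  0.1039] R [[-0.0, -0.968, -0.252], [-0.0, -0.252, 0.968], [-1.0, 0.0, -0.0]] zhead 104.6 j6 -119.48071627608414
shift cm [-0.11 -5.3  13.6 ] turn -0.0 F [ 1.2  0.3 -3. ] w 0.06142402373626024
```

```bash
python3 -m handwheel '[0,-1,2.6,0, 0,-2.2,5.6,0, 0,-3.3,8.4,0, 0,-4.3,11,0, 0,-4.9,12.6,0, 0,-5.2,13.4,0, 0,-5.3,13.6,0, 0,-5.3,13.6,0, 0,-5.3,13.6,0, 0,-5.3,13.6,0]'; python3 go.py .461 .308 .052 104.6;python3 -c "
from h import *
for n in('top','side'):
  c=cap(n,n+'4.png')
  i=cv2.imread('pics/'+n+'4.png'); i=i[140:260,110:270] if n=='top' else i[180:300,140:300]
  cv2.imwrite('pics/'+n+'4c.png',cv2.resize(i,(640,480),interpolation=cv2.INTER_CUBIC))
"
```

```text
time_s: 9.15
tcp_pos: [0.4613, 0.3057, 0.1042]
eef_rot: [-45.5, 90.0, 59.0]
contact_force: [0.5, -0.1, -3.2]
gripper_width: 0.0615
t 9.15 tcp [0.4613 0.3057 0.1042] R [[0.0, -0.968, -0.251], [0.0, -0.251, 0.968], [-1.0, -0.0, 0.0]] zhead 104.56 j6 -129.24757160666204
shift cm [ 5.22 -0.03  0.23] turn -0.0 F [ 0.5 -0.1 -3.2] w 0.06148761346009378
```

View pics/side4c.png

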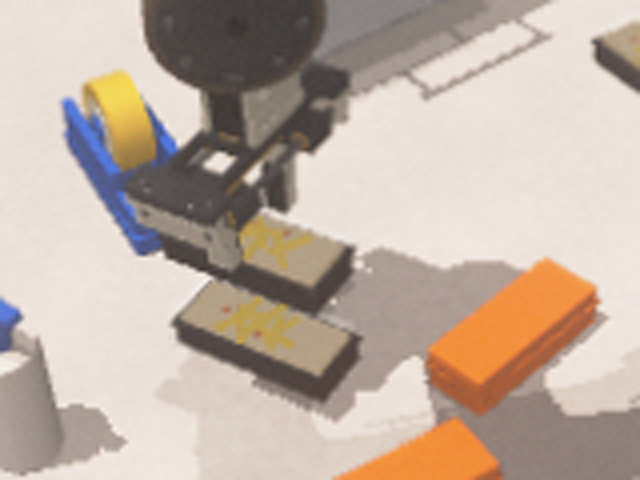

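View pics/top4c.png

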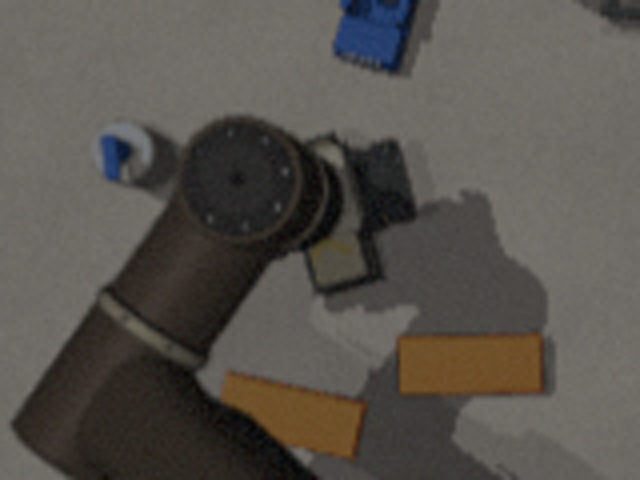

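```bash
python3 -c "
from h import *
sd=load('side0.pkl')
for P in [(.387,.315,0),(.387,.3127,.094),(.387,.3127,.096),(.387,.3127,.1)]:
  u=proj(sd,P)[0]; print(u,(u-[140,180])*4)
i=cv2.imread('pics/side4.png')[235:285,190:235]
cv2.imwrite('pics/s4z.png',cv2.resize(i,None,fx=12,fy=12,interpolation=cv2.INTER_NEAREST))
"
```

```text
[220.45882007 279.77349942] [321.83528029 399.09399769]
[218.93103039 258.71461983] [315.72412154 314.85847933]
[218.88586817 258.25370398] [315.54347268 313.01481591]
[218.79532185 257.32911613] [315.18128742 309.31646451]
```

View pics/s4z.png

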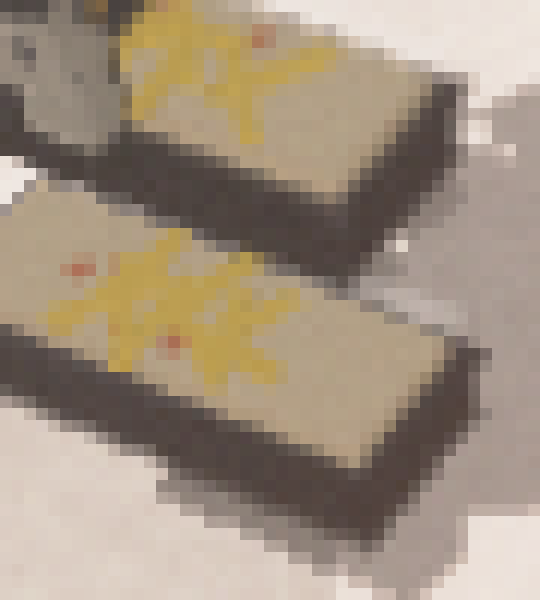

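```bash
python3 -m handwheel '[0.4,0,0.12,0, 1.2,0,0.23,0, 2.2,0,0.23,0, 3.2,0,0.23,0, 4,0,0.23,0, 4.5,0,0.23,0, 4.8,0,0.23,0, 5,0,0.23,0, 5.1,0,0.23,0, 5.2,0,0.23,0]'; python3 go.py .461 .308 .050 104.6
```

```text
time_s: 10.5
tcp_pos: [0.4608, 0.3084, 0.0522]
eef_rot: [-53.7, 90.0, 50.9]
contact_force: [0.4, 0.4, -2.8]
gripper_width: 0.0616
t 10.5 tcp [0.4608 0.3084 0.0522] R [[0.0, -0.968, -0.252], [0.0, -0.252, 0.968], [-1.0, -0.0, 0.0]] zhead 104.59 j6 -129.44666588377873
shift cm [ 0.22 -0.01 -0.05] turn -0.0 F [ 0.4  0.4 -2.8] w 0.06163727862150132
```

```bash
python3 -m handwheel '[0.05,0,0,0, 0.1,0,0,0, 0.14,0,0,0, 0.18,0,0,0, 0.2,0,0,0, 0.22,0,0,0, 0.24,0,0,0, 0.24,0,0,0, 0.24,0,0,0, 0.24,0,0,0]'; python3 go.py .461 .308 .050 104.6
```

```text
time_s: 11.75
tcp_pos: [0.4607, 0.3083, 0.05]
eef_rot: [-73.2, 90.0, 31.4]
contact_force: [-2.8, -2.0, 5.6]
gripper_width: 0.0617
t 11.75 tcp [0.4607 0.3083 0.05  ] R [[0.0, -0.968, -0.252], [0.0, -0.252, 0.968], [-1.0, -0.0, 0.0]] zhead 104.59 j6 -129.44860525638674
shift cm [ 0.   -0.02 -0.04] turn -0.0 F [-2.8 -2.   5.6] w 0.06174990072499109
```

```bash
python3 -m handwheel '[-0.03,0,0,0, -0.03,0,0,0, -0.03,0,0,0, -0.03,0,0,0, -0.03,0,0,0, -0.5,0,0,0, -1.5,0,0,0, -3.2,0,0,0, -5.5,0,0,0, -8,0,0,0]' 8.76 25; python3 go.py .441 -.204 .13 78.8
```

```text
time_s: 13.0
tcp_pos: [0.4608, 0.3083, 0.131]
eef_rot: [-64.3, 90.0, 40.2]
contact_force: [0.4, -0.3, -0.4]
gripper_width: 0.0874
t 13.0 tcp [0.4608 0.3083 0.131 ] R [[0.0, -0.968, -0.252], [0.0, -0.252, 0.968], [-1.0, -0.0, 0.0]] zhead 104.59 j6 -129.44818511334987
shift cm [  0.09  14.81 -49.08] turn 25.8 F [ 0.4 -0.3 -0.4] w 0.08742788644969232
```

```bash
python3 -m handwheel '[0,1,-3,2, 0,2.6,-8.5,5, 0,4.3,-14,8, 0,6,-19.6,12, 0,7.7,-25.2,16, 0,9.3,-30.8,20, 0,11,-36.4,23, 0,12.6,-41.5,25, 0,14,-46,25.8, 0,14.8,-49.1,25.8]'; python3 - <<'E'
from h import *
for n in('top','side'):
    c=cap(n,n+'5.png'); pickle.dump(c,open(n+'5.pkl','wb'))
from ori import edges
top=load('top5.pkl')
for z in(.078,.084): edges(top,(174,164,214,222),70,'stk%.3f'%z,z)
a=cv2.imread('pics/top5.png')[160:225,160:240];b=cv2.imread('pics/side5.png')[225:290,165:245]
cv2.imwrite('pics/st5.png',np.hstack([cv2.resize(i,(400,325),interpolation=cv2.INTER_NEAREST) for i in(a,b)]))
E
python3 go.py .441 -.204 .06 78.8
```

```text
time_s: 14.25
tcp_pos: [0.4409, -0.2061, 0.1305]
eef_rot: [-87.5, 89.9, -8.8]
contact_force: [0.4, 1.3, -0.1]
gripper_width: 0.0878
stk0.078
   outer [459.1 302. ] W 68.8 L 151.7 mom 15.5 long [np.float64(14.3), np.float64(14.7)] end [np.float64(15.0), np.float64(14.3)]
   inner [459.3 308.1] W 47.9 L 132.1 mom 14.5 long [np.float64(15.2), np.float64(14.5)] end [np.float64(25.5), np.float64(16.7)]
stk0.084
   outer [458.8 301.2] W 68.6 L 151.2 mom 15.5 long [np.float64(14.3), np.float64(14.7)] end [np.float64(15.0), np.float64(14.3)]
   inner [459.  307.2] W 47.7 L 131.7 mom 14.5 long [np.float64(15.2), np.float64(14.5)] end [np.float64(25.5), np.float64(16.7)]
t 14.35 tcp [ 0.4411 -0.2065  0.1302] R [[0.001, -0.98, 0.197], [-0.0, 0.197, 0.98], [-1.0, -0.001, -0.0]] zhead 78.61 j6 -99.52391880520254
shift cm [7.02 0.06 0.25] turn -0.2 F [ 0.9 -0.7 -0. ] w 0.08786174400965567
```

View pics/st5.png

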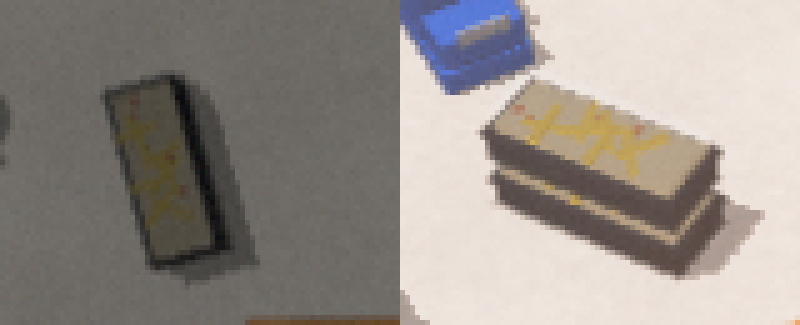

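```bash
python3 -m handwheel '[1,0.05,0.25,-0.2, 3,0.05,0.25,-0.2, 5,0.05,0.25,-0.2, 6.5,0.05,0.25,-0.2, 7,0.05,0.25,-0.2, 7,0.05,0.25,-0.2, 7,0.05,0.25,-0.2, 7,0.05,0.25,-0.2, 7,0.05,0.25,-0.2, 7,0.05,0.25,-0.2]'; python3 go.py .441 -.204 .008 78.8; python3 -c "
from h import *
c=cap('side','side6.png')
i=cv2.imread('pics/side6.png')[150:240,260:380]
cv2.imwrite('pics/side6c.png',cv2.resize(i,(640,480),interpolation=cv2.INTER_CUBIC))
"
```

```text
time_s: 15.6
tcp_pos: [0.4412, -0.2016, 0.0598]
eef_rot: [-82.1, 90.0, -3.1]
contact_force: [-1.3, -0.6, -0.1]
gripper_width: 0.088
t 15.6 tcp [ 0.4412 -0.2016  0.0598] R [[0.0, -0.982, 0.191], [-0.0, 0.191, 0.982], [-1.0, -0.0, 0.0]] zhead 78.97 j6 -99.7548992204153
shift cm [ 5.18 -0.02 -0.24] turn 0.2 F [-1.3 -0.6 -0.1] w 0.08800316418769744
```

View pics/side6c.png

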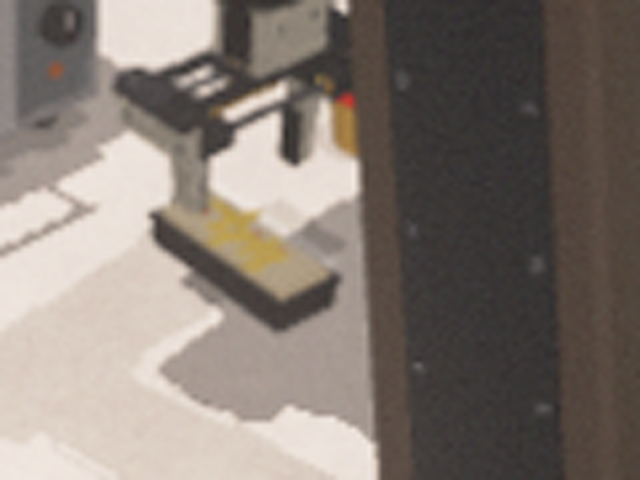

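```bash
python3 -m handwheel '[0.5,0,-0.24,0.2, 1.5,0,-0.24,0.2, 2.6,0,-0.24,0.2, 3.6,0,-0.24,0.2, 4.4,0,-0.24,0.2, 4.9,0,-0.24,0.2, 5.15,0,-0.24,0.2, 5.15,0,-0.24,0.2, 5.15,0,-0.24,0.2, 5.15,0,-0.24,0.2]'; python3 go.py .441 -.204 .008 78.8
```

```text
time_s: 16.9
tcp_pos: [0.4409, -0.2039, 0.0084]
eef_rot: [-82.0, 90.0, -3.2]
contact_force: [-0.3, -0.4, 0.1]
gripper_width: 0.0876
t 16.9 tcp [ 0.4409 -0.2039  0.0084] R [[0.001, -0.981, 0.195], [-0.0, 0.195, 0.981], [-1.0, -0.001, 0.0]] zhead 78.78 j6 -99.6514909394002
shift cm [ 0.04 -0.01 -0.  ] turn -0.0 F [-0.3 -0.4  0.1] w 0.08758041299634137
```

```bash
python3 -m handwheel '[0,0,0,0, 0,0,0,0, 0,0,0,0, 0,0,0,0, 0,0,0,0, 0,0,0,0, -0.2,0,0,0, -0.6,0,0,0, -1.2,0,0,0, -2,0,0,0]' 5 25; python3 go.py .4605 .308 .155 104.6
```

```text
time_s: 18.15
tcp_pos: [0.4406, -0.2039, 0.0285]
eef_rot: [89.3, 90.0, 168.1]
contact_force: [0.6, 0.9, -2.9]
gripper_width: 0.0616
t 18.15 tcp [ 0.4406 -0.2039  0.0285] R [[-0.0, -0.981, 0.195], [0.0, 0.195, 0.981], [-1.0, 0.0, 0.0]] zhead 78.78 j6 -99.64982054303056
shift cm [-12.65   8.01  50.6 ] turn -25.8 F [ 0.6  0.9 -2.9] w 0.06160034864950034
```

```bash
python3 -m handwheel '[-2,0,0,0, -4.5,0.2,1,0, -7,0.4,2.6,-2, -9.5,0.8,5,-5, -11.5,1.3,8.2,-8, -12.5,2,12,-11, -12.65,2.7,16.5,-14, -12.65,3.4,21,-17, -12.65,4.1,25.5,-20, -12.65,4.8,30,-23]'; python3 go.py .4605 .308 .155 104.6
```

```text
time_s: 19.4
tcp_pos: [0.4516, 0.1012, 0.1553]
eef_rot: [-59.4, 89.9, 42.5]
contact_force: [1.5, -0.8, -3.1]
gripper_width: 0.0616
t 19.4 tcp [0.4516 0.1012 0.1553] R [[0.001, -0.979, -0.206], [0.001, -0.206, 0.979], [-1.0, -0.001, 0.0]] zhead 101.89 j6 -115.20777347052831
shift cm [ 0.04 -5.13 20.06] turn -2.7 F [ 1.5 -0.8 -3.1] w 0.0616248565858999
```

```bash
python3 -m handwheel '[0,-0.9,3.6,-0.7, 0,-1.8,7.2,-1.4, 0,-2.7,10.6,-2, 0,-3.5,13.8,-2.7, 0,-4.2,16.6,-2.7, 0,-4.7,18.6,-2.7, 0,-5,19.6,-2.7, 0,-5.13,20.1,-2.7, 0,-5.13,20.1,-2.7, 0,-5.13,20.1,-2.7]'; python3 - <<'E'
from h import *
b=cap('side','side7.png')
i=cv2.imread('pics/side7.png')[215:285,170:240]
cv2.imwrite('pics/s7.png',cv2.resize(i,None,fx=8,fy=8,interpolation=cv2.INTER_NEAREST))
E
python3 go.py .4605 .308 .094 104.6
```

```text
time_s: 20.65
tcp_pos: [0.4611, 0.3063, 0.1547]
eef_rot: [115.1, 90.0, -140.4]
contact_force: [-0.1, -0.7, -2.6]
gripper_width: 0.0615
t 20.7 tcp [0.4611 0.3063 0.1547] R [[-0.0, -0.968, -0.25], [-0.0, -0.25, 0.968], [-1.0, 0.0, -0.0]] zhead 104.45 j6 -129.4157239635184
shift cm [6.07 0.01 0.18] turn -0.1 F [-0.   0.7 -3.8] w 0.06180313489918873
```

View pics/s7.png

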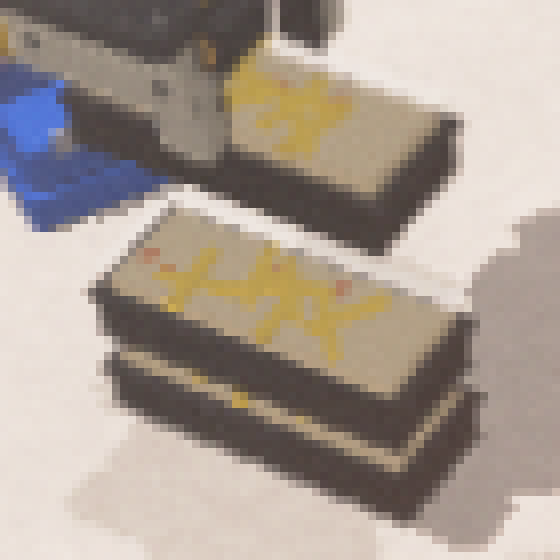

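```bash
python3 -m handwheel '[0.4,0,0.1,-0.1, 1.3,0,0.18,-0.1, 2.4,0,0.18,-0.1, 3.5,0,0.18,-0.1, 4.5,0,0.18,-0.1, 5.2,0,0.18,-0.1, 5.6,0,0.18,-0.1, 5.8,0,0.18,-0.1, 6,0,0.18,-0.1, 6.07,0,0.18,-0.1]';  python3 go.py .4605 .308 .092 104.6
```

```text
time_s: 21.95
tcp_pos: [0.4607, 0.3087, 0.094]
eef_rot: [-48.2, 90.0, 56.3]
contact_force: [-0.9, 1.0, -3.1]
gripper_width: 0.0617
t 21.95 tcp [0.4607 0.3087 0.094 ] R [[0.0, -0.968, -0.252], [0.0, -0.252, 0.968], [-1.0, -0.0, 0.0]] zhead 104.58 j6 -129.4742164559437
shift cm [ 0.2   0.04 -0.07] turn -0.0 F [-0.9  1.  -3.1] w 0.06168627813854328
```

```bash
python3 -m handwheel '[0.05,0,0,0, 0.1,0,0,0, 0.14,0,0,0, 0.18,0,0,0, 0.2,0,0,0, 0.22,0,0,0, 0.22,0,0,0, 0.22,0,0,0, 0.22,0,0,0, 0.22,0,0,0]'; python3 go.py .4605 .308 .092 104.6
```

```text
time_s: 23.2
tcp_pos: [0.4607, 0.3087, 0.0922]
eef_rot: [-72.9, 90.0, 31.6]
contact_force: [-4.5, -0.7, 4.2]
gripper_width: 0.0616
t 23.2 tcp [0.4607 0.3087 0.0922] R [[0.0, -0.968, -0.252], [0.0, -0.252, 0.968], [-1.0, -0.0, 0.0]] zhead 104.59 j6 -129.4784302229063
shift cm [ 0.02  0.04 -0.06] turn -0.0 F [-4.5 -0.7  4.2] w 0.06158054196455037
```

```bash
python3 -m handwheel '[-0.03,0,0,0, -0.03,0,0,0, -0.03,0,0,0, -0.03,0,0,0, -0.03,0,0,0, -0.5,0,0,0, -1.5,0,0,0, -3.2,0,0,0, -5.5,0,0,0, -8,0,0,0]' 8.76 25; python3 go.py .627 -.055 .30 -8.4
```

```text
time_s: 24.45
tcp_pos: [0.4607, 0.3086, 0.1731]
eef_rot: [-62.6, 90.0, 42.0]
contact_force: [1.0, 0.9, 0.1]
gripper_width: 0.0877
t 24.45 tcp [0.4607 0.3086 0.1731] R [[0.0, -0.968, -0.252], [0.0, -0.252, 0.968], [-1.0, -0.0, 0.0]] zhead 104.59 j6 -129.4768976031937
shift cm [-12.69  -6.94 -39.38] turn -67.0 F [1.  0.9 0.1] w 0.08766258050830777
```

```bash
python3 -m handwheel '[-2,0,0,0, -5,-0.3,-2,-7, -8,-0.8,-5,-15, -11,-1.5,-9,-24, -12.7,-2.4,-13.5,-33, -12.7,-3.2,-18,-42, -12.7,-4,-22.5,-51, -12.7,-4.8,-27,-59, -12.7,-5.6,-31.5,-67, -12.7,-6.3,-36,-67]' 3.0 30; python3 - <<'E'
from h import *
for n in('top','side'):
    c=cap(n,n+'8.png'); pickle.dump(c,open(n+'8.pkl','wb'))
from ori import edges
top=load('top8.pkl')
for z in(.120,): edges(top,(168,160,216,222),70,'stk%.3f'%z,z)
a=cv2.imread('pics/top8.png')[160:225,160:240];b=cv2.imread('pics/side8.png')[215:280,165:245]
cv2.imwrite('pics/st8.png',np.hstack([cv2.resize(i,(400,325),interpolation=cv2.INTER_NEAREST) for i in(a,b)]))
E
python3 go.py .627 -.055 .30 -8.4
```

```text
time_s: 25.7
tcp_pos: [0.6127, -0.0254, 0.2997]
eef_rot: [-162.3, 89.9, 9.4]
contact_force: [1.2, 0.4, 0.4]
gripper_width: 0.0297
stk0.120
   outer [459. 300.] W 73.6 L 153.2 mom 16.3 long [np.float64(14.4), np.float64(14.7)] end [np.float64(15.0), np.float64(13.1)]
   inner [461.5 308.9] W 48.4 L 135.5 mom 14.5 long [np.float64(14.6), np.float64(14.4)] end [np.float64(15.3), np.float64(13.0)]
   outer [486.7 231.9] W 54.3 L 212.9 mom 9.4 long [np.float64(18.9), np.float64(0.4)] end [np.float64(-1.4), np.float64(19.6)]
t 25.8 tcp [ 0.6131 -0.0274  0.2988] R [[-0.0, -0.15, -0.989], [-0.001, -0.989, 0.15], [-1.0, 0.001, 0.0]] zhead 171.39 j6 -24.30218608521806
shift cm [-0.11  2.52 -1.79] turn -0.2 F [-0.4  0.  -1. ] w 0.029763741517957333
```

View pics/st8.png

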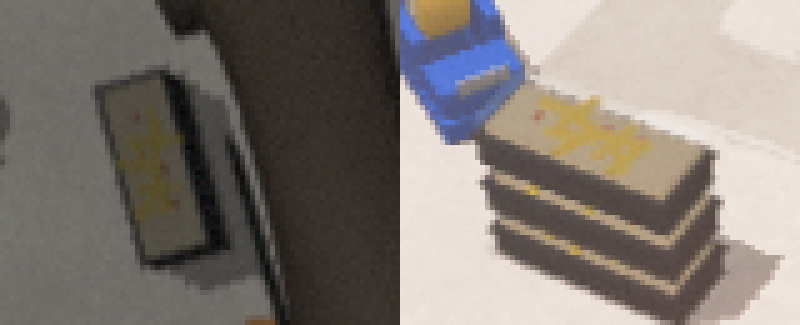

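```bash
python3 -m handwheel '[0,0.6,-0.4,0, 0.5,1.4,-1,0, 1,2.2,-1.5,-0.2, 1.5,2.6,-1.6,-0.2, 2,2.6,-1.6,-0.2, 2.5,2.6,-1.6,-0.2, 2.5,2.6,-1.6,-0.2, 2.5,2.6,-1.6,-0.2, 2.5,2.6,-1.6,-0.2, 2.5,2.6,-1.6,-0.2]'; python3 go.py .6255 -.0548 .195 -8.4; python3 -c "
from h import *
c=cap('side','side9.png')
i=cv2.imread('pics/side9.png')[90:180,190:310]
cv2.imwrite('pics/side9c.png',cv2.resize(i,(640,480),interpolation=cv2.INTER_CUBIC))
for x in (.627,.6255):
  for z in(.214,.274):
    u=proj(c,(x,-.055,z))[0]; print(u,(u-[190,90])*640/120)
"
```

```text
time_s: 27.05
tcp_pos: [0.6244, -0.0519, 0.2739]
eef_rot: [-161.9, 90.0, 9.9]
contact_force: [-0.5, -0.4, -0.3]
gripper_width: 0.0296
t 27.05 tcp [ 0.6244 -0.0519  0.2739] R [[0.0, -0.143, -0.99], [0.0, -0.99, 0.143], [-1.0, -0.0, -0.0]] zhead 171.79 j6 -21.288045272254365
shift cm [ 7.89  0.27 -0.15] turn 0.2 F [-0.5 -0.4 -0.3] w 0.02962114155845635
[244.21715816 153.63391637] [289.15817684 339.38088728]
[243.7204801  139.55569682] [286.50922718 264.29704968]
[244.50432489 153.76660702] [290.68973273 340.08857076]
[244.0136225  139.68315697] [288.07265335 264.97683719]
```

View pics/side9c.png

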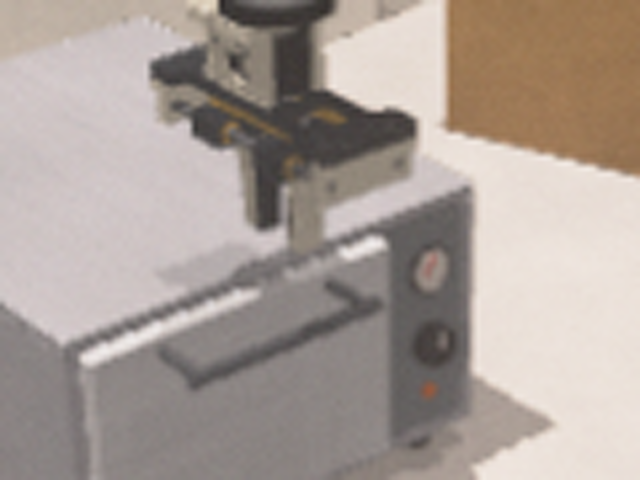

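```bash
python3 -m handwheel '[0.2,0.2,-0.15,0.2, 0.8,0.25,-0.15,0.2, 1.8,0.25,-0.15,0.2, 3,0.25,-0.15,0.2, 4.2,0.25,-0.15,0.2, 5.4,0.25,-0.15,0.2, 6.2,0.25,-0.15,0.2, 6.6,0.25,-0.15,0.2, 6.6,0.25,-0.15,0.2, 6.6,0.25,-0.15,0.2]'; python3 go.py .6255 -.0548 .185 -8.4; python3 -c "
from h import *
c=cap('side','side10.png')
i=cv2.imread('pics/side10.png')[105:180,190:290]
cv2.imwrite('pics/side10c.png',cv2.resize(i,(640,480),interpolation=cv2.INTER_CUBIC))
"
```

```text
time_s: 28.35
tcp_pos: [0.6257, -0.0546, 0.2082]
eef_rot: [-169.9, 90.0, 1.7]
contact_force: [0.3, -0.3, 0.0]
gripper_width: 0.0301
t 28.35 tcp [ 0.6257 -0.0546  0.2082] R [[0.001, -0.146, -0.989], [0.0, -0.989, 0.146], [-1.0, -0.0, -0.001]] zhead 171.59 j6 -21.213381005355203
shift cm [2.32 0.02 0.02] turn -0.0 F [ 0.3 -0.3  0. ] w 0.0301259685504253
```

View pics/side10c.png

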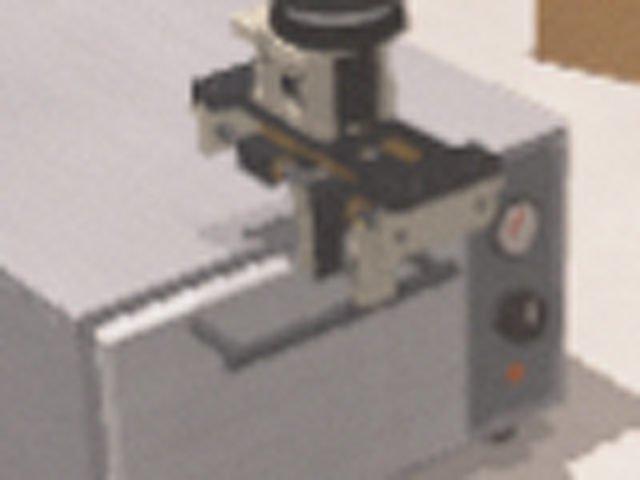

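```bash
python3 -m handwheel '[0.2,0,0,0, 0.6,0,0,0, 1,0,0,0, 1.4,0,0,0, 1.8,0,0,0, 2.1,0,0,0, 2.3,0,0,0, 2.3,0,0,0, 2.3,0,0,0, 2.3,0,0,0]'; python3 go.py .6255 -.0548 .185 -8.4; python3 -c "
from h import *
c=cap('side','side11.png')
i=cv2.imread('pics/side11.png')[105:180,190:290]
cv2.imwrite('pics/side11c.png',cv2.resize(i,(640,480),interpolation=cv2.INTER_CUBIC))
"
```

```text
time_s: 29.65
tcp_pos: [0.6255, -0.0546, 0.1849]
eef_rot: [-166.1, 90.0, 5.5]
contact_force: [0.2, 0.7, -0.0]
gripper_width: 0.0298
t 29.65 tcp [ 0.6255 -0.0546  0.1849] R [[0.0, -0.146, -0.989], [0.0, -0.989, 0.146], [-1.0, -0.0, -0.0]] zhead 171.59 j6 -21.213082509041346
shift cm [-0.01  0.02 -0.  ] turn -0.0 F [ 0.2  0.7 -0. ] w 0.029810123648588937
```

View pics/side11c.png

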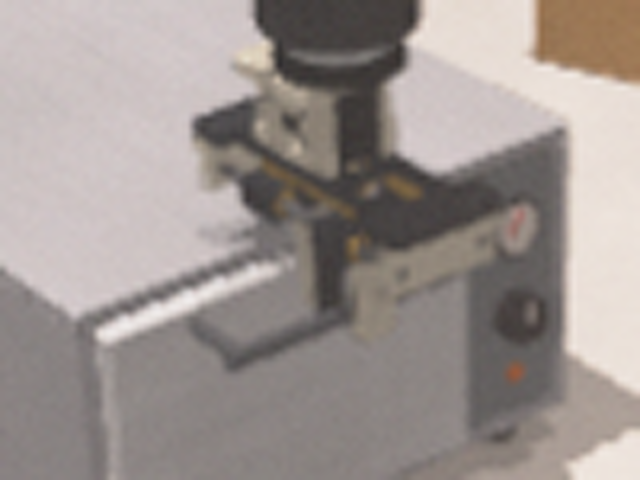

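Fingers straddle the bar (back finger tip hidden behind it, front finger in front at about (248,157) full-frame). Close on it.

```bash
python3 -m handwheel '[0,0,0,0, 0,0,0,0, 0,0,0,0, 0,0,0,0, 0,0,0,0, 0,0,0,0, 0,0,0,0, 0,0,0,0, 0,0,0,0, 0,0,0,0]' 0 45; python3 go.py .6255 -.0548 .185 -8.4
```

```text
time_s: 30.95
tcp_pos: [0.6255, -0.0546, 0.1848]
eef_rot: [-162.8, 90.0, 8.8]
contact_force: [4.6, -0.2, -0.5]
gripper_width: 0.0105
t 30.95 tcp [ 0.6255 -0.0546  0.1848] R [[0.0, -0.146, -0.989], [0.0, -0.989, 0.146], [-1.0, -0.0, -0.0]] zhead 171.59 j6 -21.211199549283418
shift cm [-0.02  0.02  0.  ] turn -0.0 F [ 4.6 -0.2 -0.5] w 0.010500014880140846
```

```bash
python3 -m handwheel '[0,0,0.4,0, 0,0,1.3,0, 0,0,2.6,0, 0,0,4,0, 0,0,5.5,0, 0,0,7,0, 0,0,8.4,0, 0,0,9.7,0, 0,0,10.7,0, 0,0,11.2,0]'; python3 go.py .6255 -.0548 .185 -8.4; python3 -m handwheel '[0,0,0.1,0, 0,0,0.2,0, 0,0,0.3,0, 0,0,0.3,0, 0,0,0.3,0, 0,0,0.3,0, 0,0,0.3,0, 0,0,0.3,0, 0,0,0.3,0, 0,0,0.3,0]';python3 go.py .6255 -.0548 .185 -8.4; python3 -c "
from h import *
for n,r in(('top',(130,260,150,360)),('side',(100,200,180,330))):
  c=cap(n,n+'12.png');pickle.dump(c,open(n+'12.pkl','wb'))
  i=cv2.imread('pics/'+n+'12.png')[100:195,225:350] if n=='top' else cv2.imread('pics/'+n+'12.png')[95:200,180:320]
  i=np.clip(i.astype(float)*(1.7 if n=='top' else 1),0,255).astype(np.uint8)
  cv2.imwrite('pics/'+n+'12c.png',cv2.resize(i,None,fx=5.5,fy=5.5,interpolation=cv2.INTER_CUBIC))
"
```

```text
time_s: 32.2
tcp_pos: [0.5147, -0.0387, 0.1848]
eef_rot: [154.9, 89.9, -33.5]
contact_force: [9.5, -4.7, -5.0]
gripper_width: 0.0107
t 32.2 tcp [ 0.5147 -0.0387  0.1848] R [[0.001, -0.146, -0.989], [-0.001, -0.989, 0.146], [-1.0, 0.001, -0.001]] zhead 171.59 j6 -25.999413461541078
shift cm [-1.00e-02 -3.00e-02 -1.12e+01] turn -0.0 F [ 9.5 -4.7 -5. ] w 0.01071663014359675
time_s: 33.45
tcp_pos: [0.5121, -0.0383, 0.1848]
eef_rot: [138.3, 89.9, -50.1]
contact_force: [7.8, -4.2, -4.5]
gripper_width: 0.0106
t 33.45 tcp [ 0.5121 -0.0383  0.1848] R [[0.001, -0.146, -0.989], [-0.001, -0.989, 0.146], [-1.0, 0.001, -0.001]] zhead 171.59 j6 -26.141532015821436
shift cm [-1.000e-02 -3.000e-02 -1.146e+01] turn -0.0 F [ 7.8 -4.2 -4.5] w 0.01060696920504787
```

View pics/top12c.png

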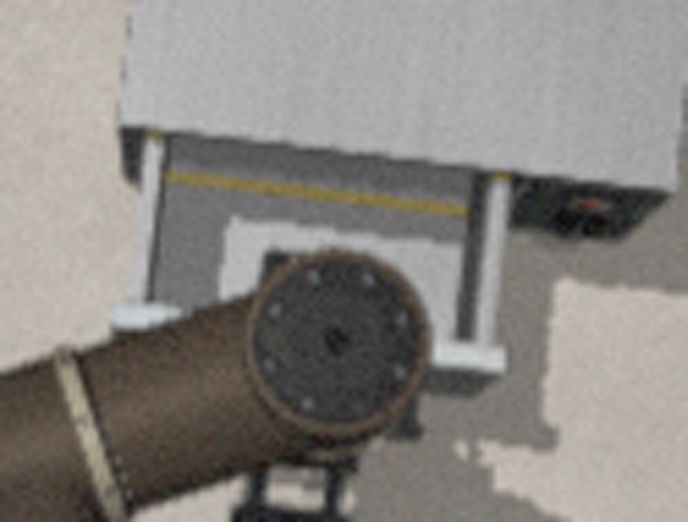

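View pics/side12c.png

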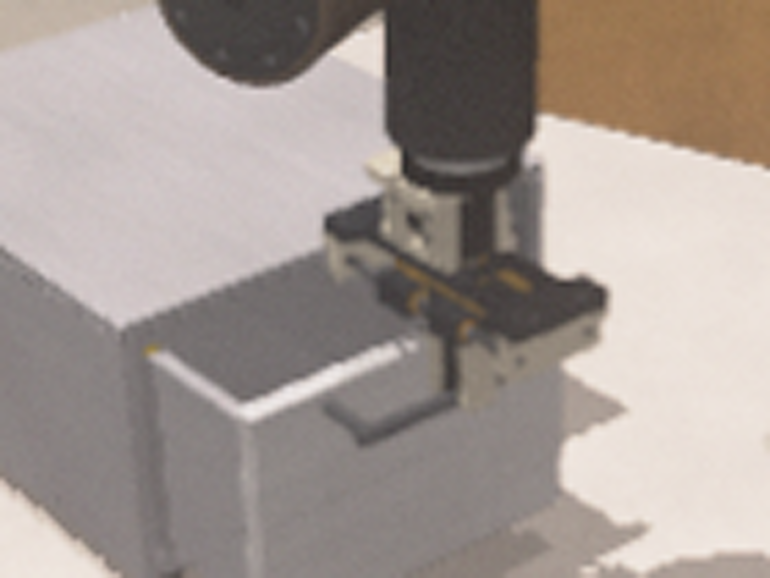

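```bash
python3 - <<'E'
from h import *
A=cv2.imread('pics/top0.png');B=cv2.imread('pics/top12.png')
f=lambda i:np.clip(cv2.resize(i,None,fx=10,fy=10,interpolation=cv2.INTER_NEAREST)*1.8,0,255).astype(np.uint8)
a=f(A[120:150,295:330]);b=f(B[150:180,295:330]);c=f(B[115:145,240:275]);d=f(B[120:150,300:335])
cv2.imwrite('pics/cmp.png',np.vstack([np.hstack([a,b]),np.hstack([c,d])]))
E
```

```text
(no output)
```

View pics/cmp.png

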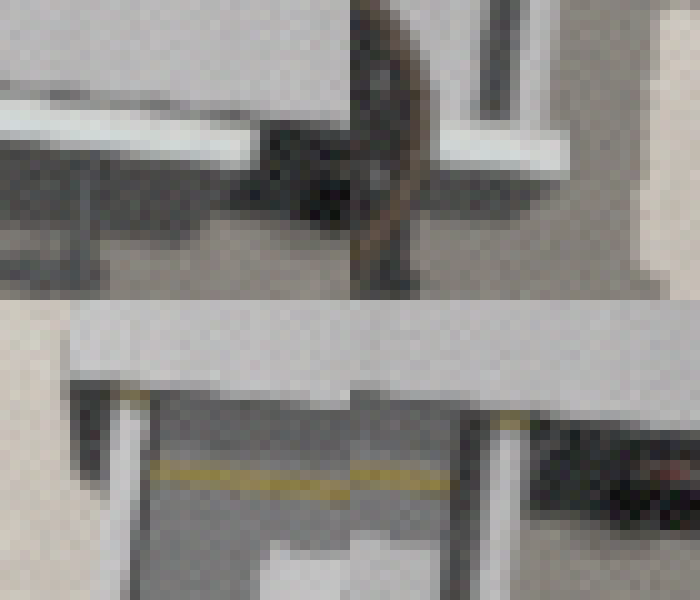

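```bash
python3 - <<'E'
from h import *
t=load('top12.pkl')
ax=np.array([np.cos(np.radians(-8.4)),np.sin(np.radians(-8.4))])
P=onz(t,[(319.7,136.5),(316.5,167.3)],.228)[:,:2]; print('panel shift',(P[0]-P[1])@ax,P)
M=np.array([.690,-.0645])
for z in(.21,.22,.228):
    Y=onz(t,[(252.8,124.9),(316,132.5)],z)[:,:2]; print(z,'line near edge rel cabinet front',((Y-M)@ax))
E=onz(t,[(253,123.2),(316,131.2)],.24)[:,:2]; print('cab edge rel',(E-M)@ax)
E
```

```text
panel shift 0.11601679067469721 [[ 0.65475331 -0.19201666]
 [ 0.53977958 -0.17643337]]
0.21 line near edge rel cabinet front [-0.00027476  0.00058184]
0.22 line near edge rel cabinet front [-0.00226685 -0.00141518]
0.228 line near edge rel cabinet front [-0.00386051 -0.00301279]
cab edge rel [ 0.00017541 -0.00057173]
```

```bash
python3 - <<'E'
from h import *
t=load('top12.pkl');t0=load('top0.pkl');s=load('side12.pkl')
ax=np.array([np.cos(np.radians(-8.4)),np.sin(np.radians(-8.4))])
def strip(c,cols,r0,r1):
    g=cv2.cvtColor(c['image'],cv2.COLOR_RGB2GRAY).astype(float)
    out=[]
    for u in cols:
        col=g[r0:r1,u]; k=np.argmax(col); 
        # lower half-crossing
        hi=col[k]; lo=col[k+2:k+7].min(); h=(hi+lo)/2
        j=k
        while col[j]>h: j+=1
        out.append((u,r0+j-1+(col[j-1]-h)/(col[j-1]-col[j])))
    return out
a=strip(t0,range(300,319),125,145)
b=strip(t,range(305,316),155,175)
c=strip(t,range(247,256),150,165)
M=np.array([.690,-.0645])
for n,cc,q in(('closed',t0,a),('openR',t,b),('openL',t,c),('closedL',t0,strip(t0,range(252,280),115,140))):
    d=(onz(cc,q,.228)[:,:2]-M)@ax*1000; print(n,np.median(d).round(2),d.round(1))
# yellow masks
for n,cc,rois in(('top',t,[(248,118,258,130),(310,126,322,137)]),('side',s,[(200,150,215,166)])):
    hsv=cv2.cvtColor(cc['image'],cv2.COLOR_RGB2HSV)
    for r in rois:
        h=hsv[r[1]:r[3],r[0]:r[2]]; m=(h[...,0]>15)&(h[...,0]<35)&(h[...,1]>90)
        y,x=np.nonzero(m); print(n,m.sum(),x.mean()+r[0] if len(x) else '',y.mean()+r[1] if len(x) else '', y.min()+r[1] if len(y) else '',y.max()+r[1] if len(y) else '')
E
```

```text
closed -16.04 [-16.7 -16.9 -16.5 -16.  -15.6 -15.8 -15.5 -15.9 -16.6 -16.6 -16.5 -16.1
 -15.8 -15.5 -15.6 -15.9 -15.7 -16.7 -16.7]
openR -132.52 [-133.4 -133.1 -132.9 -132.5 -132.5 -132.2 -131.7 -132.4 -132.9 -132.5
 -132.1]
openL -132.33 [-134.6 -134.2 -133.6 -133.2 -132.3 -129.9 -129.1 -127.5 -125.3]
closedL -16.66 [-17.  -16.8 -16.4 -16.5 -16.4 -16.3 -17.1 -17.5 -17.  -16.9 -16.5 -16.2
 -15.9 -16.6 -17.4 -17.2 -16.9 -16.7 -16.5 -16.2 -16.  -15.9 -16.2 -17.4
 -17.2 -16.7 -16.7 -16.2]
top 0    
top 1 317.0 132.0 132 132
side 1 207.0 158.0 158 158
```

```bash
python3 -m handwheel '[0,0,0.1,0, 0,0,0.2,0, 0,0,0.3,0, 0,0,0.4,0, 0,0,0.4,0, 0,0,0.4,0, 0,0,0.4,0, 0,0,0.4,0, 0,0,0.4,0, 0,0,0.4,0]';python3 go.py .6255 -.0548 .185 -8.4; python3 - <<'E'
from h import *
c=cap('top','top13.png');pickle.dump(c,open('top13.pkl','wb'));cap('side','side13.png')
t=load('top13.pkl')
ax=np.array([np.cos(np.radians(-8.4)),np.sin(np.radians(-8.4))]);M=np.array([.690,-.0645])
g=cv2.cvtColor(t['image'],cv2.COLOR_RGB2GRAY).astype(float)
q=[]
for u in range(306,315):
    col=g[157:178,u];k=np.argmax(col);h=(col[k]+col[k+2:k+7].min())/2;j=k
    while col[j]>h:j+=1
    q.append((u,157+j-1+(col[j-1]-h)/(col[j-1]-col[j])))
d=(onz(t,q,.228)[:,:2]-M)@ax*1000;print(d.round(1),-np.median(d)-16.35)
B=cv2.imread('pics/top13.png')
f=lambda i:np.clip(cv2.resize(i,None,fx=10,fy=10,interpolation=cv2.INTER_NEAREST)*1.8,0,255).astype(np.uint8)
cv2.imwrite('pics/cmp13.png',np.hstack([f(B[115:145,240:275]),f(B[120:150,300:335])]))
cv2.imwrite('pics/side13b.png',cv2.resize(cv2.imread('pics/side13.png'),(800,600)))
E
```

```text
time_s: 34.8
tcp_pos: [0.5081, -0.0378, 0.1848]
eef_rot: [139.8, 89.9, -48.6]
contact_force: [8.1, -4.4, -4.6]
gripper_width: 0.0106
t 34.8 tcp [ 0.5081 -0.0378  0.1848] R [[0.001, -0.146, -0.989], [-0.001, -0.989, 0.146], [-1.0, 0.001, -0.001]] zhead 171.59 j6 -26.357052554068577
shift cm [-1.000e-02 -3.000e-02 -1.186e+01] turn -0.0 F [ 8.1 -4.4 -4.6] w 0.010597186756265387
[-136.8 -136.7 -136.6 -136.2 -136.  -136.2 -137.1 -136.9 -136.6] 120.24125280787496
```

View pics/cmp13.png

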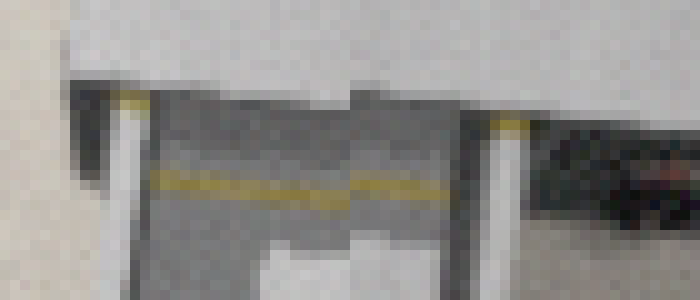

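View pics/side13b.png

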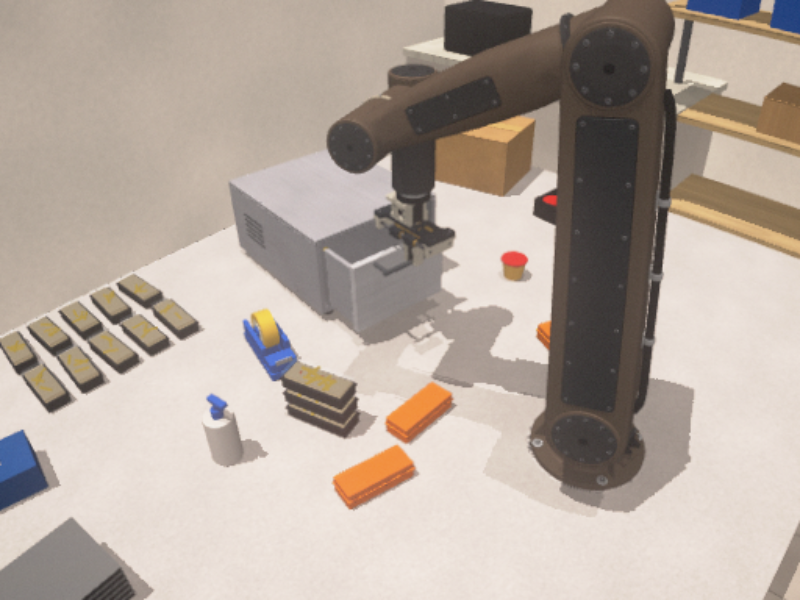

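```bash
python3 -c "
from plant import workorder; print(workorder.close_job())"
```

```text
the job is handed in; nothing more can be done
None
```

I stacked both single packs on the pack left of the warmer. Then I pulled the drawer out by its handle to the load line. I handed in at 34.8 s with the gripper still holding the bar at 45 N.

**Stack:** seen from above, the three lid centres are at (461.3, 307.7), (459.2, 308.1) and (461.5, 308.9) mm from bottom to top. All three are turned about 14.5°. The packs touched down with about 7–9 N at the wrist. Afterwards the stack looked level in the side view. I had no separate after-the-fact measurement of the bottom pack because it is covered, but nothing touched it except the packs being set on it.

**Drawer:** the front panel's movement in the top view gives 120.2 mm, and the gripper position gives about 120 mm, against the 120 mm wanted. In the picture the yellow marks on both rims sit at the cabinet's front edge.

**Checks that disagreed:**
- **Middle pack:** the top view puts it about 2 mm towards the robot, while the side view suggests a slight shift the other way. I left it, as both are within about 2 mm.
- **Load line:** the visible yellow mark alone would have allowed about 116–120 mm, depending on the height I assumed for the rims. I went by the panel and handle instead.
- **Fingertips:** in the side view they appeared about 20 mm higher than the stated tool point, so I gripped the handle 10 mm lower than planned.

I did not touch the tape dispenser, dessert cup, sanitiser bottle or orange boxes.

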